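# Unclamp the mosaic panel and hang it on the two-hook stand

## Robot

A 6-joint arm with a two-finger parallel gripper is mounted at the origin on the work surface. World frame = base frame: x ahead of the robot, y to its left, z up, the work surface at z = 0. Lengths are in mm, angles in degrees, forces in N, time in s.
With the tool pointing down it reaches from about 250 to 850 mm from the base axis. Payload 12.5 kg.
Tool frame: the origin (TCP) lies on the centre line of the jaws, within the pads' length; the fingertips stand tip_reach ahead of it and the grasp point (between the pads) lies 11 mm behind it (tip_reach is the distance from the TCP to the fingertips, in mm); z points along the fingers, y is the line along which they close (so a half turn about z gives the same grasp; the last joint's range is limited). The gripper opens to 93 mm and grips with 3 to 60 N. Pads are 15 mm wide; open, the fingers measure 128 mm over their backs; the gripper's body (75 mm by 188 mm) begins 65 mm behind the grasp point.
Start: joints at [-79.733, 20.094, 94.641, -0, 65.266, -4.847], TCP at [143.433, -530.953, 226.633] pointing down, gripper open.
Joint ranges: [-157.81, 157.81], [-45, 120.19], [0.68, 151.7], [-89.99, 269.99], [4.06, 180], [-164.3, 164.3]. Speed limits (degrees/s): [127.2, 127.2, 159.86, 180, 180, 180].

## Interface

Orientations are given as [roll, pitch, yaw] about the fixed x, y, z axes, in that order (R = Rz(yaw) Ry(pitch) Rx(roll)).
In Python, from cell import move_pose, line_to, move_j, set_gripper, sleep, solve_ik, snapshot, camera_info, PlanningError, hand_in, current_t, current_joint_pos, current_joint_velocities, current_effort, current_tcp_pos, current_tool_rot, current_ft_force, current_moment, current_opening, current_finger_force, tip_reach gives the robot as it stands. Calls block until the motion is done:
- move_pose(position, orientation): joint-space move of the TCP to a pose.
- line_to(position, frame=None, feed=150): straight line of the TCP; frame=None keeps the orientation; feed is the mean speed in mm/s.
- move_j(angles): joint-space move.
- set_gripper(opening, grasp_force=None): finger opening in mm; grasp_force is the grip in N (None keeps the last); returns when the fingers have stopped.
- sleep(seconds).
- solve_ik(position, orientation): joint angles nearest the present ones, or None.
- snapshot(name): name is "scene" or "side" or "wrist"; returns the picture (420x560x3 uint8, blue, green, red); there is no depth.
- camera_info(name): a dict with "intrinsics" (3x3 intrinsics, pixels), "xyz" and "rotation" of the camera in the world. Camera axes: x right, y up, looking along -z (the intrinsics and any distortion apply to the point x, -y, -z); pixel columns grow to the right and rows downward; lengths in mm; the calibration is good to about 2 mm. A picture is of the moment at which its call begins: read the wrist's pose just before it. camera_info takes no time and is no camera call; for the wrist camera it gives the pose at the moment of the call.
A pose or a line that the arm cannot do raises PlanningError and nothing moves.
- hand_in(): hands the job in; it is judged then, once.
Readings, each from a call of its own:
- current_t(): time.
- current_joint_pos(): joint angles.
- current_joint_velocities(): joint speeds.
- current_effort(): joint torques, N m.
- current_tcp_pos(): TCP position.
- current_tool_rot(): TCP orientation.
- current_ft_force(): force on the tool from outside, world axes, zero at the start.
- current_moment(): the same for the moment, N m.
- current_opening(): finger opening in mm.
- current_finger_force(): force on a finger pad.
Only numpy, scipy, OpenCV 4.12 (cv2) and the standard library are available. Lean on these libraries where they do the work, as an engineer would, in place of code of your own. Each camera call takes 0.05 s, during which the arm holds its last target. There are 200 camera calls.

## Task

Free the brass-framed mosaic panel by loosening the red clamp knob of its jig: the thread is left-handed, so turn it clockwise about a quarter turn, until the jaw is clear of the panel, and leave it so. Then lift the panel out, pass both hooks of the stand through its two windows under the top bar, lower it until the bar rests roughly centred and level on both hooks, check that both are seated, and only then let go. Either face may look outwards; leave everything else on the table where it is.

Things in the scene. Friction and masses are not known exactly. Their poses are not given: they have to be found in the camera images.
- knob (a joint): clamp knob angle, rad: 0 tight, grows as it turns CLOCKWISE seen from above (left-hand thread, loosening), hard stop at 1.5; starts at 0 to 0.25. It draws a steel jaw 7 mm per rad away from the panel; the jaw's lip overhangs the panel's foot by about 5 mm at 0 and blocks lifting until about 0.8. Stays where left; turns with about 0.04 N m
- panel_end_a (a point): point on the underside of the panel's top bar, in the middle of its thickness, 62 from the panel's middle towards its own +y: where one hook bears. Seated, it is at the hook's seat height
- panel_end_b (a point): the same, 62 towards the panel's own -y
- hook_mid (a point): fixed stand (base 150 x 220 x 14): point half-way between the two hook seats, 200 above the table. x points from the hook tips to the posts, y along the line through both hooks, z up. The panel comes from the -x side with its bar above the tips, then goes down. Nothing stands between the hooks; a 10 mm thick cross-rod joins the two posts 110 below the seats
- hook_a: the stand's steel hook 62 towards +y of hook_mid, same axes; origin mid-seat. 8 mm rod bent to a U open upwards, 24 wide inside along x; its floor (the seat) is at z = 0, the rod below it to z = -8. The tip leans to -x, at x = -21 (outermost -25), top at z = 18. On the +x side the rod, top at z = 22, runs to a post 16 thick at x = 62 that ends, with its ball, 40 above the seat
- hook_b: the same hook 62 towards -y of hook_mid; origin mid-seat, same axes
- panel: the same loose panel, brass frame with coloured glass tiles, about 450 g (varies by a third); origin at the centre of its underside, axes as panel_grip. On each side of the grip plate an open window, 17 to 100 off the middle along y, from the bar's underside down 42 mm; mosaic below it; foot 24 thick, 12 high
- juice: bystander: yellow drink bottle with white cap, 60 dia x 190 tall; origin at its underside
- glue: bystander: small white glue bottle, 38 dia x 85 tall; origin at its underside
- spatula: bystander: turquoise spatula lying flat, 170 long
- lantern: bystander: copper-coloured lantern, 100 dia x 200 tall; origin at its underside
- tile_cup: bystander: small clear cup of yellow tiles, 64 dia x 45 tall; origin at its underside
- tile_tray: bystander: clear tray of purple tiles, 150 x 200 x 50 tall; origin at its underside
- panel_grip (a point): middle of the panel's grip plate, where to grasp it. The panel stands upright in the jig at the start: z up, y along its 220 width, x normal to its face (both faces look alike). 120 tall; this point is 100 above its underside, 20 below its top. Grip plate 34 wide (y), 12 thick (x), from 36 below to 20 above this point. Top bar 220 long, 12 thick, 14 high, its underside 6 above this point
- knob_grip (a point): on the vertical axis of the red clamp knob at gripping height; x along its grip bar (46 long, 14 wide, from 7 above to 25 below this point, on a 48 mm disc), so fingers close along y; turns with the knob. It stands on a grey block on the robot side of the jig, 90 from the panel's plane. Jig: fixed board 180 x 242 x 12, its top 87 below this point
Mind the look-alikes: they are no part of the job. What is shaped like the panel but green or pink is not meant.

How it is judged:
By the outcome, as a careful person would: the job done as asked, in the order asked, and still so for the second after the job is handed in, with the robot touching nothing.
It also fails if it takes over 69 s, if anything falls off the work surface, if the arm or the gripper's body presses on something with over 40 N, if the wrist force passes 120 N, or if a joint passes its speed limit or range.

## Working session

There is one attempt and no reset: what is moved stays moved. The work goes in short steps, each a Python script; the robot and the scene stay as the last script left them, time stands still between calls to the robot, and variables do not carry over. Pictures are saved under pics/ and viewed, at most 10 in all, crops included, and the job is handed in when it is done.

```bash
mkdir -p pics; ls
python3 - <<'E'
from cell import *
import cv2,numpy as np
for n in("scene","side","wrist"):
    im=snapshot(n); cv2.imwrite(f"pics/{n}0.png",im); c=camera_info(n); print(n,c)
a=[cv2.imread(f"pics/{n}0.png") for n in("scene","side")]
print(tip_reach() if callable(tip_reach) else tip_reach, current_t())
E
```

```text
pics
scene {'intrinsics': array([[398.39661426,   0.        , 281.42780213],
       [  0.        , 398.39661426, 210.82754189],
       [  0.        ,   0.        ,   1.        ]]), 'xyz': array([1519.75453523,  -62.85156947, 1106.01177452]), 'rotation': array([45.63859404,  0.9294234 , 83.78643601])}
side {'intrinsics': array([[541.0650156 ,   0.        , 281.41271514],
       [  0.        , 541.0650156 , 214.0615071 ],
       [  0.        ,   0.        ,   1.        ]]), 'xyz': array([ 349.36663992, 1342.08992836, 1162.23808182]), 'rotation': array([  52.64451756,    0.75721205, -172.76201544])}
wrist {'intrinsics': array([[364.20222141,   0.        , 283.98664055],
       [  0.        , 364.20222141, 210.9868826 ],
       [  0.        ,   0.        ,   1.        ]]), 'xyz': array([ 213.30583032, -512.79293543,  385.11953274]), 'rotation': array([-15.14254836,   0.08941289, -74.86619171])}
8.0 0.15
```

View pics/scene0.png

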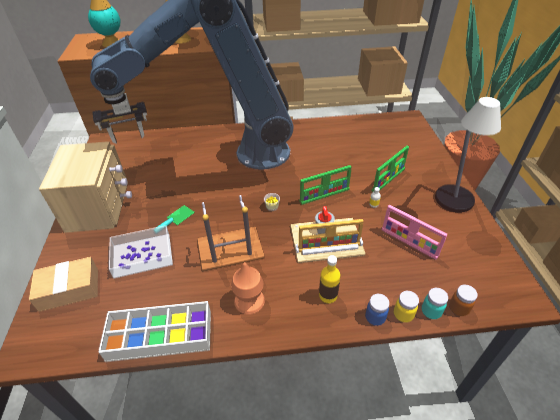

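View pics/side0.png

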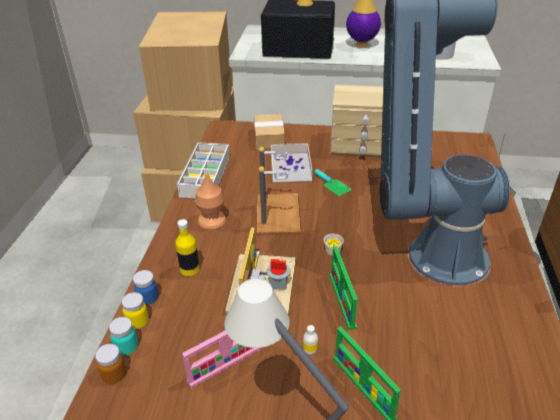

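The scene shows the brass panel in the jig at (328,238) with a red knob at (324,214). Look-alikes are two green frames at (325,185) and (392,168), and a pink one at (413,232). The stand is at (230,245), and the side view shows its hooks pointing towards the robot. The brass panel is the only one in a jig next to the red knob. I'll confirm that in an enlarged crop.

```bash
cat > h.py <<'E'
from cell import *
import cv2,numpy as np
from scipy.spatial.transform import Rotation as R
def cam(n):
    c=camera_info(n); return c["intrinsics"],np.array(c["xyz"]),R.from_euler("xyz",c["rotation"],degrees=True).as_matrix()
def ray(c,p):
    K,o,M=c; d=np.linalg.inv(K)@[p[0],p[1],1]; d=M@(d*[1,-1,-1]); return o,d/np.linalg.norm(d)
def onz(c,p,z):
    o,d=ray(c,p); return o+d*(z-o[2])/d[2]
def tri(obs):
    A=np.zeros((3,3));b=np.zeros(3)
    for c,p in obs:
        o,d=ray(c,p);P=np.eye(3)-np.outer(d,d);A+=P;b+=P@o
    x=np.linalg.solve(A,b)
    return x,[round(float(np.linalg.norm(np.cross(x-ray(c,p)[0],ray(c,p)[1]))),1) for c,p in obs]
def proj(c,X):
    K,o,M=c; q=(M.T@(np.asarray(X)-o))*[1,-1,-1]; q=K@q; return q[:2]/q[2]
E
python3 - <<'E'
from h import *
S,D=cam("scene"),cam("side")
a=cv2.imread("pics/scene0.png")[185:285,180:380]; b=cv2.imread("pics/side0.png")[140:320,220:320]
A=cv2.resize(a,None,fx=2.25,fy=3,interpolation=3); A=cv2.resize(a,(480,240),interpolation=3)
B=cv2.resize(b,(300,540),interpolation=3)
o=np.zeros((540,790,3),np.uint8);o[:240,:480]=A;o[:540,490:]=B
w=cv2.resize(cv2.imread("pics/wrist0.png"),(390,292));o[245:537,:390]=w
cv2.imwrite("pics/crop1.png",o)
for n,p,q in(("knob",(324,211),(279,264)),("posta",(245,198),(262,150)),("postb",(205,210),(262,170))): print(n,tri([(S,p),(D,q)]))
print(onz(S,(328,240),12),onz(S,(230,248),14))
E
```

```text
knob (array([514.06498895, 187.8956726 ,  93.65201221]), [4.5, 4.5])
posta (array([610.24272059, -94.15090832, 292.55215739]), [9.3, 9.3])
postb (array([ 602.49382693, -202.05144728,  194.80126847]), [37.3, 37.3])
[577.95858849 192.6232283   12.        ] [ 574.29514588 -163.43293975   14.        ]
```

View pics/crop1.png

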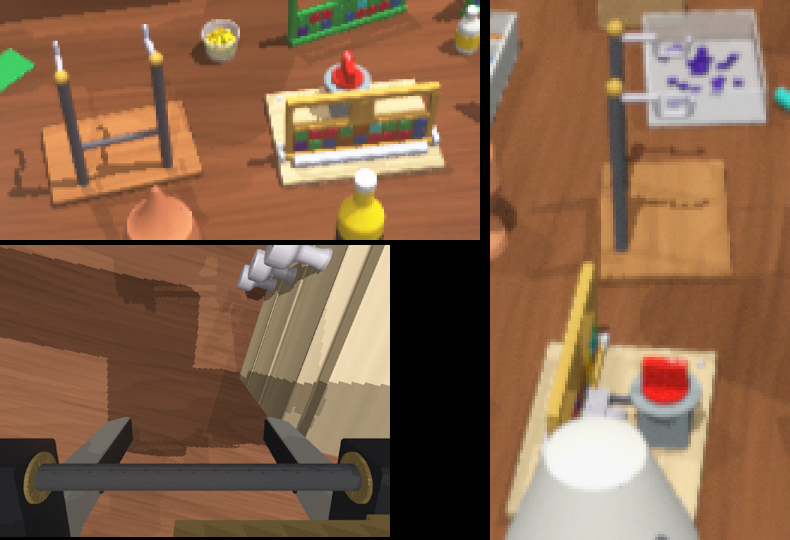

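The crop confirms it: the brass panel is in the cream jig beside the red knob, at crop (350,110) and (345,70). The stand's balls are at scene (205,217) and (245,210). Next I'll take closer looks with the wrist camera.

Run:
```python
from h import *
np.set_printoptions(precision=1,suppress=True)
S,D=cam("scene"),cam("side")
print(tri([(S,(205.4,216.7)),(D,(261.3,149.3))]),tri([(S,(245,209.6)),(D,(261.3,169.3))]))
print(current_tool_rot())
import json
p=current_tcp_pos(); line_to([p[0],p[1],420],feed=250)
def look(pos,yaw,name):
    move_pose(pos,[180,0,yaw]); sleep(.2); K,o,M=cam("wrist"); im=snapshot("wrist"); cv2.imwrite(f"pics/{name}.png",im); np.savez(f"pics/{name}.npz",K=K,o=o,M=M); print(name,current_t(),o,current_joint_pos())
    return im
a=look([480,-190,400],90,"stand1")
b=look([540,130,330],90,"jig1")
cv2.imwrite("pics/w1.png",cv2.resize(np.vstack([a,b]),(800,600)) if 0 else np.hstack([cv2.resize(x,(400,300)) for x in(a,b)]))
```

```text
(array([ 627.3, -216.6,  231.7]), [1.2, 1.2]) (array([608.6, -93.6, 230.6]), [0.2, 0.2])
[-179.9   -0.    15.1]
stand1 3.075 [ 479.9 -119.   558.9] [-26.8   9.5  84.4  -0.   86.2 -26.8]
jig1 4.5833 [540.3 200.7 489.1] [ 8.7 15.8 85.8 -0.  78.4  8.7]
```

View pics/stand1.png

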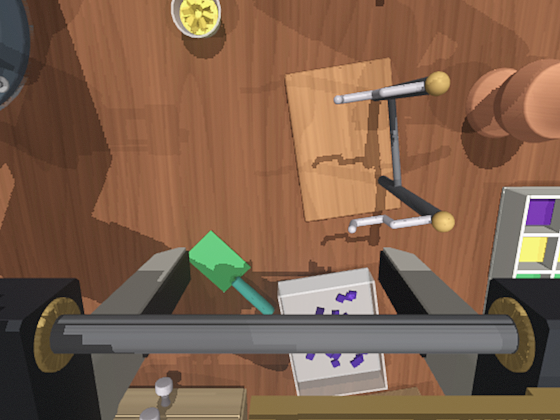

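View pics/jig1.png

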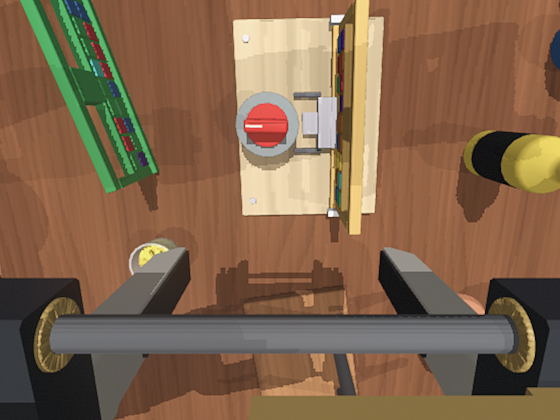

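stand1 shows the balls at (438,83) and (443,221) and the hook tips at (338,99) and (352,229). jig1 shows the red bar at about (267,125), lying nearly along x. The panel bar runs along column ~358, and its far end is cut off by the frame. I'll take a second view from the robot side, on the way to the knob.

Run:
```python
from h import *
np.set_printoptions(precision=1,suppress=True)
def ld(n):
    z=np.load(f"pics/{n}.npz"); return z["K"],z["o"],z["M"]
def look(pos,yaw,name):
    move_pose(pos,[180,0,yaw]); sleep(.2); K,o,M=cam("wrist"); im=snapshot("wrist"); cv2.imwrite(f"pics/{name}.png",im); np.savez(f"pics/{name}.npz",K=K,o=o,M=M); print(name,current_t(),current_joint_pos())
look([540,190,330],180,"jig2")
for n,roi in(("jig1",(220,80,80,90)),("jig2",(0,0,560,250))):
    im=cv2.imread(f"pics/{n}.png"); c=ld(n); x,y,w,h=roi
    hsv=cv2.cvtColor(im,cv2.COLOR_BGR2HSV); m=((hsv[...,0]<8)|(hsv[...,0]>172))&(hsv[...,1]>170)&(hsv[...,2]>120)
    k=np.zeros_like(m);k[y:y+h,x:x+w]=m[y:y+h,x:x+w]
    for t in(120,200,225):
        q=(k&(hsv[...,2]>t)).astype(np.uint8)
        nl,l,s,ce=cv2.connectedComponentsWithStats(q); 
        if nl<2: continue
        i=1+s[1:,4].argmax(); cs,_=cv2.findContours((l==i).astype(np.uint8),0,2); r=cv2.minAreaRect(cs[0]); bx=cv2.boxPoints(r)
        print(n,t,s[i],r,onz(c,r[0],106)); print(np.array([onz(c,p,106)[:2] for p in bx]).tolist())
# stand rough
c=ld("stand1")
for nm,p,z in(("ballA",(438,83),236),("ballB",(443,221),236),("tipA",(338,99),216),("tipB",(352,229),216)): print(nm,onz(c,p,z))
```

```text
jig2 6.15 [ 14.7  17.7  83.2   0.   79.  -75.3]
jig1 120 [244 104  44  43 829] ((266.5244140625, 124.71952819824219), (42.0107421875, 41.38604736328125), 38.65980911254883) [522.5 188.7 106. ]
[[492.36556819194226, 185.73400084757634], [519.4040082875699, 217.3495828587486], [552.5196538434317, 191.7273777908754], [525.7362269239518, 158.93219251102437]]
jig1 200 [245 104  42  28 286] ((265.5, 117.5), (27.0, 41.0), 90.0) [521.6 195.9 106. ]
[[501.05180081763774, 209.12241017335603], [542.4420540151408, 209.08061898257674], [542.4533701217925, 182.42708549255184], [500.28094391779376, 182.4705899947939]]
jig1 225 [251 125  35   6  80] ((268.08770751953125, 127.4820785522461), (34.011348724365234, 4.5174713134765625), 2.4895529747009277) [524.1 186.  106. ]
[[506.50177634227725, 184.47294748740725], [506.81382646988214, 188.9850637288977], [541.606044243231, 187.4753325926846], [541.4035229842042, 182.95366327818078]]
jig2 120 [263 141  40  45 515] ((282.2500305175781, 160.75001525878906), (39.59797668457031, 40.305084228515625), 45.0) [516.7 187.5 106. ]
[[516.9287114571854, 157.8751392002865], [487.6464972525148, 187.84527413521695], [516.4335434269389, 217.19779764802627], [546.9153156160185, 187.22246305985107]]
jig2 200 [277 142  26  44 274] ((289.5, 163.5), (43.0, 25.0), 90.0) [519.6 195.2 106. ]
[[497.2783465916527, 182.13301678367392], [497.2901425612293, 208.03435825768102], [542.5701364401515, 208.6013692914533], [542.5557573364437, 181.8879037032347]]
jig2 225 [290 143  13  37  52] ((296.0, 161.0), (36.0, 12.0), 90.0) [517. 202. 106.]
[[498.3061848541865, 195.60540578434095], [498.3118743257168, 208.04715272018842], [536.0822777545663, 208.52012618284954], [536.0755572365504, 195.75319415118577]]
ballA [609.1 -95.1 236. ]
ballB [ 626.9 -215.9  236. ]
tipA [ 528.5 -107.2  216. ]
tipB [ 547.  -230.1  216. ]
```

View pics/jig2.png

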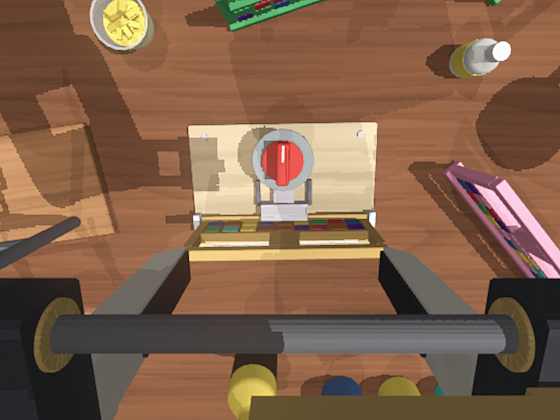

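jig2 shows the red knob at (283,161) with its bar along image vertical, and the panel bar from (188,255) to (384,253). Next come exact numbers for the bar and the knob.

```bash
cat >> h.py <<'E'
def ld(n):
    z=np.load(f"pics/{n}.npz"); return z["K"],z["o"],z["M"]
E
python3 - <<'E'
from h import *
np.set_printoptions(precision=1,suppress=True)
c1,c2=ld("jig1"),ld("jig2")
print("knob red",tri([(c1,(266.5,125)),(c2,(282.3,161.5))]), "ring",)
for n in("jig1","jig2"):
    im=cv2.imread(f"pics/{n}.png"); hsv=cv2.cvtColor(im,cv2.COLOR_BGR2HSV)
    if n=="jig1":
        for r in(30,80,150,200,225): print(r,[tuple(int(v) for v in hsv[r,x]) for x in range(344,372)])
    else:
        for x in(200,285,370): print(x,[(y,)+tuple(int(v) for v in hsv[y,x]) for y in range(238,266,1)])
        for r in(250,254,257): print(r,[(x,)+tuple(int(v) for v in hsv[r,x]) for x in list(range(180,196))+list(range(376,392))])
    if n=="jig1": print([tuple(int(v) for v in hsv[y,356]) for y in range(225,242)])
# red top bar edge profile
im=cv2.imread("pics/jig2.png")
for y in(146,152,165,175): print(y,im[y,265:302,2].tolist())
E
```

```text
knob red (array([521.2, 187.5,  77.6]), [0.0, 0.0]) ring
30 [(151, 70, 95), (19, 148, 157), (19, 134, 179), (19, 133, 175), (19, 133, 173), (20, 134, 169), (19, 134, 171), (19, 131, 181), (19, 136, 158), (18, 144, 103), (17, 149, 89), (19, 135, 197), (22, 113, 244), (23, 108, 247), (22, 110, 244), (22, 111, 244), (21, 111, 244), (21, 111, 244), (22, 112, 244), (22, 111, 244), (22, 111, 244), (21, 115, 242), (21, 116, 244), (20, 119, 228), (20, 74, 227), (19, 59, 244), (19, 61, 242), (19, 61, 242)]
80 [(20, 139, 125), (19, 138, 146), (19, 138, 144), (19, 138, 139), (18, 138, 137), (19, 139, 143), (18, 138, 144), (18, 142, 111), (18, 146, 68), (19, 141, 146), (20, 126, 212), (20, 120, 232), (20, 120, 231), (20, 120, 228), (20, 121, 226), (20, 121, 227), (20, 119, 227), (20, 119, 227), (20, 120, 227), (20, 120, 227), (20, 121, 229), (20, 120, 215), (19, 78, 212), (19, 63, 223), (19, 66, 223), (20, 67, 222), (19, 68, 222), (19, 67, 221)]
150 [(19, 137, 147), (19, 135, 145), (19, 138, 142), (19, 138, 144), (18, 136, 146), (18, 142, 115), (19, 145, 65), (19, 141, 154), (20, 126, 212), (20,
[... 5240 characters left out ...]
 155, 182, 218, 231, 231, 235, 240, 239, 236, 240, 242, 239, 231, 203, 218, 243, 241, 241, 243, 243, 226, 182, 155, 172, 177, 177]
152 [243, 216, 152, 159, 161, 160, 160, 159, 160, 159, 158, 159, 186, 220, 232, 233, 237, 249, 251, 246, 204, 211, 246, 212, 189, 228, 242, 240, 240, 240, 240, 240, 241, 241, 243, 243, 208]
165 [243, 212, 151, 160, 159, 161, 161, 160, 161, 160, 150, 162, 197, 226, 237, 235, 236, 238, 240, 245, 206, 209, 243, 213, 209, 235, 240, 239, 240, 240, 239, 240, 240, 240, 240, 241, 243]
175 [113, 115, 132, 157, 163, 163, 162, 160, 161, 162, 143, 163, 204, 229, 238, 236, 237, 239, 241, 246, 207, 207, 243, 213, 219, 241, 239, 238, 239, 239, 241, 242, 226, 187, 169, 178, 180]
```

Run:
```python
from h import *
np.set_printoptions(precision=1,suppress=True)
c1,c2=ld("jig1"),ld("jig2")
L=[];
for r,a,b in((30,354.9,367.3),(80,353.3,365.6),(150,351,362.8),(200,349.8,361.0),(225,348.8,360.3)):
    p,q=onz(c1,(a,r),132),onz(c1,(b,r),132); L.append((p+q)/2); print(p[:2],q[:2],q[0]-p[0])
print("ends",onz(c1,(354,233.8),132),onz(c2,(188.6,255),132),onz(c2,(379.6,253),132))
print("jig2 edges x at cols",[ (onz(c2,(x,a),132)[:2],onz(c2,(x,b),132)[:2]) for x,a,b in((200,249.6,260.5),(285,248.7,259.4),(370,247.2,257.8))])
k=np.array([521.2,187.5]); print("bar top",onz(c2,(282.8,162),106),onz(c1,(266.5,127),106))
set_gripper(45)
move_pose([*k,150],[180,0,178.5]); line_to([*k,88],feed=90)
print(current_ft_force()); set_gripper(0,20); print("open",current_opening(),current_finger_force(),current_ft_force(),current_t())
for i in range(1,8):
    move_pose([*k,88],[180,0,178.5-10*i]); print(i,current_opening(),current_ft_force(),current_moment()*1.0)
print(current_t(),current_tool_rot())
```

```text
[604. 272.] [615.1 272. ] 11.105741924237805
[604.6 229.8] [616.  229.8] 11.388435703482628
[605.5 165.5] [616.9 165.5] 11.46802132006735
[606.6 115.6] [617.9 115.6] 11.285187594450122
[606.8  89.3] [618.6  89.2] 11.804519520044664
ends [612.6  79.7 132. ] [612.1  89.2 132. ] [610.  289.5 132. ]
jig2 edges x at cols [(array([606. , 101.5]), array([618.3, 100.8])), (array([605.1, 190.4]), array([617.1, 190.4])), (array([603.5, 279.1]), array([615.4, 279.8]))]
bar top [518.  188.1 106. ] [522.4 186.5 106. ]
[0.6 1.1 0.9]
open 13.824777487117867 19.991951286792755 [-0.7  4.9  1.4] 9.2583
1 13.95033264235075 [-0.6  4.5  1.3] [ 1.  -0.1 -0. ]
2 13.530535215072481 [-0.9  6.4  1.4] [ 1.  0. -0.]
3 14.081964681389302 [-0.7  5.3  2.3] [ 0.9 -0.  -0. ]
4 13.870121098940812 [-0.2  4.3  1.7] [ 0.8  0.1 -0. ]
5 13.688116654202181 [-1.7  4.6  1.9] [ 1.   0.1 -0. ]
6 14.06754542708699 [-1.5  5.   2.5] [ 0.9  0.2 -0. ]
7 14.025212351547058 [-1.4  5.   2.8] [ 0.9  0.2 -0. ]
11.3 [180.   -0.  108.8]
```

Run:
```python
from h import *
np.set_printoptions(precision=1,suppress=True)
S,D=cam("scene"),cam("side")
set_gripper(32); p=current_tcp_pos(); line_to([p[0],p[1],200],feed=120)
def look(pos,yaw,name):
    move_pose(pos,[180,0,yaw]); sleep(.2); K,o,M=cam("wrist"); im=snapshot("wrist"); cv2.imwrite(f"pics/{name}.png",im); np.savez(f"pics/{name}.npz",K=K,o=o,M=M); print(name,current_t(),current_joint_pos()); return im
b=look([470,170,380],90,"jig3")
a=look([610,-200,420],98.6,"stand2")
cv2.imwrite("pics/v2.png",np.hstack([cv2.resize(a,(400,300)),cv2.resize(b,(400,300))]))
# juice cap: white cap in scene (332,261), side (182,226)
print("juicecap",tri([(S,(332,261)),(D,(182,226))]), "base",onz(S,(330,300),0))
print("lantern", tri([(S,(246,265)),(D,(209,180))]))
```

```text
jig3 13.95 [14.5  8.1 88.8  0.  83.2 14.5]
stand2 15.675 [-22.2  24.3  62.1   0.   93.6 -30.9]
juicecap (array([805.5, 150.9, 178.1]), [2.2, 2.2]) base [821.7 152.6   0. ]
lantern (array([ 785.4, -101.9,  173. ]), [1.8, 1.8])
```

View pics/v2.png

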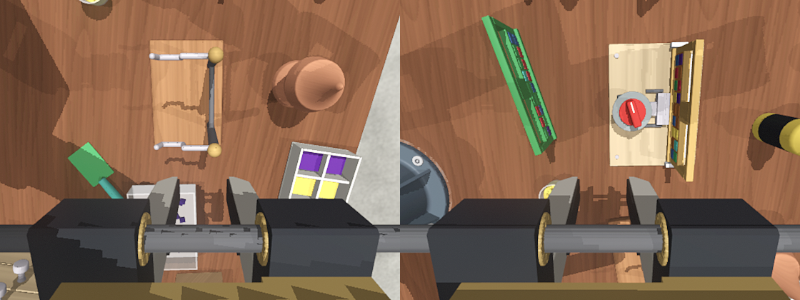

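The right half (jig3) shows the knob turned and the whole bar in view, from (698,40) to (690,180). In the left half (stand2), the balls are at (215,55) and (214,150) and the tips at (152,56) and (156,147). Juice and lantern are far off, at x≈800. Next I'll refine the stand by triangulation and the panel from jig3.

Run:
```python
from h import *
np.set_printoptions(precision=1,suppress=True)
im=cv2.imread("pics/jig3.png");hsv=cv2.cvtColor(im,cv2.COLOR_BGR2HSV);c=ld("jig3")
m=cv2.inRange(hsv,(18,100,200),(24,135,255)); m[:, :340]=0; m[270:]=0
n,l,s,ce=cv2.connectedComponentsWithStats(m); i=1+s[1:,4].argmax(); ys,xs=np.where(l==i)
print("bar",s[i]); cs,_=cv2.findContours((l==i).astype(np.uint8),0,2); bx=cv2.boxPoints(cv2.minAreaRect(cs[0])); P=np.array([onz(c,p,132)[:2] for p in bx]); print(P, P.mean(0))
out=[]
for n_ in("stand1","stand2"):
    im=cv2.imread(f"pics/{n_}.png"); g=cv2.cvtColor(im,cv2.COLOR_BGR2HSV)
    ball=cv2.inRange(g,(15,90,80),(26,200,255))
    for (u,v) in((438,83),(443,221)) if n_=="stand1" else ((301,77),(300,210)):
        sub=np.zeros_like(ball);cv2.circle(sub,(u,v),16,255,-1);sub&=ball
        nn,l,s,ce=cv2.connectedComponentsWithStats(sub); i=1+s[1:,4].argmax(); print(n_,"ball",s[i],ce[i]); out.append(ce[i])
    for (u,v) in((338,99),(352,229)) if n_=="stand1" else ((213,78),(218,206)):
        st=cv2.inRange(g,(0,0,105),(180,55,255)); sub=np.zeros_like(st); sub[v-12:v+13,u-12:u+25]=st[v-12:v+13,u-12:u+25]
        ys,xs=np.where(sub>0); x0=xs.min(); k=xs<x0+7; print(n_,"tip xmin",x0,"y",ys[k].mean(),ys[k].min(),ys[k].max())
c1,c2=ld("stand1"),ld("stand2")
for k in(0,1): print("ball",tri([(c1,out[k]),(c2,out[k+2])]))
crops=[cv2.imread("pics/stand1.png")[60:250,320:470],cv2.imread("pics/stand2.png")[60:250,190:340]]
cv2.imwrite("pics/st.png",np.hstack([cv2.resize(x,(450,570),interpolation=0)[:, :395] for x in crops]))
```

```text
bar [ 400   55   26  199 2029]
[[606.8  80.6]
 [603.8 299.6]
 [615.1 298.8]
 [619.8  79.6]] [611.4 189.6]
stand1 ball [425  71  25  25 489] [437.3  83.1]
stand1 ball [432 211  23  21 389] [442.9 221.1]
stand1 tip xmin 334 y 99.21428571428571 95 103
stand1 tip xmin 348 y 226.3684210526316 219 232
stand2 ball [291  65  22  24 412] [301.8  76.4]
stand2 ball [290 200  21  20 325] [300.  209.7]
stand2 tip xmin 209 y 78.07142857142857 74 82
stand2 tip xmin 215 y 205.40816326530611 201 209
ball (array([610.3, -94.8, 231.3]), [0.0, 0.0])
ball (array([ 628.9, -217.4,  231.5]), [0.0, 0.0])
```

View pics/st.png

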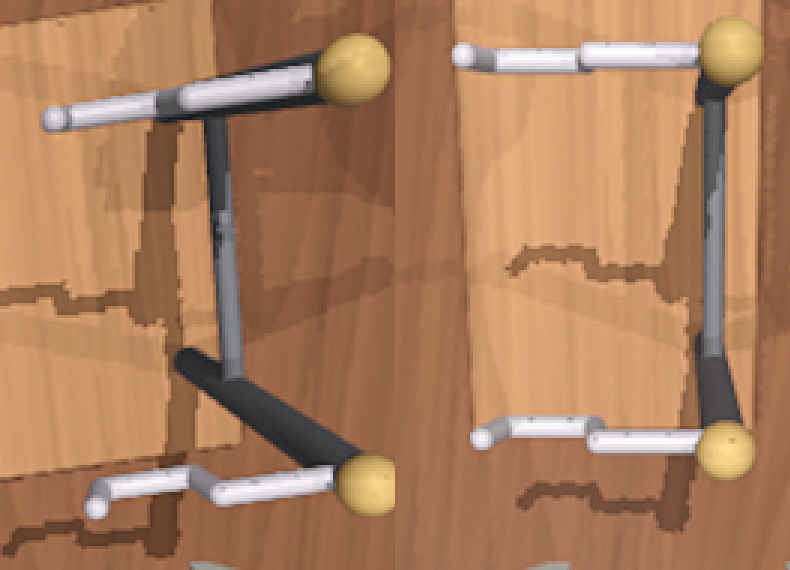

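Triangulated results:
- **Stand:** the balls are 124.0 mm apart, so hook_mid is at (558.4,-165.5) with yaw 8.6°. The tips give the same answer.
- **Panel:** its middle is at (611.3,189.5) with yaw 0.9°.

Next I'll grasp and lift the panel and carry it to the pre-insertion pose.

Run:
```python
from h import *
np.set_printoptions(precision=1,suppress=True)
set_gripper(50)
p=[611.3,189.5]
move_pose([550,60,330],[180,0,93]); move_pose([*p,170],[180,0,90.9])
line_to([*p,101],feed=100); f0=current_ft_force()
set_gripper(0,45); print("grip",current_opening(),current_finger_force(),f0,current_ft_force(),current_t())
for z in(106,113,125):
    line_to([*p,z],feed=40); f=current_ft_force(); print(z,f,current_opening())
    if abs(f[2])>20: print("blocked"); raise SystemExit
line_to([*p,262],feed=150); print(current_ft_force(),current_t())
line_to([485,189.5,262],feed=180)
line_to([479.3,-177.5,262],[180,0,98.6],feed=180); sleep(.2)
print(current_ft_force(),current_moment(),current_opening(),current_tcp_pos(),current_t())
K,o,M=cam("wrist"); im=snapshot("wrist"); cv2.imwrite("pics/held.png",im); np.savez("pics/held.npz",K=K,o=o,M=M)
cv2.imwrite("pics/scene_h.png",snapshot("scene")); cv2.imwrite("pics/side_h.png",snapshot("side"))
g=cv2.cvtColor(im,cv2.COLOR_BGR2HSV); m=cv2.inRange(g,(17,95,170),(25,140,255)); n,l,s,ce=cv2.connectedComponentsWithStats(m); print(s[s[:,4]>150],)
print([proj((K,o,M),np.array([479.3,-177.5,293])+y*np.array([-.15,.989,0])) for y in(20,110)])
```

```text
grip 11.636692287583008 44.99869465827942 [ 0.2 -1.4  0.9] [ 0.5  0.3 -0.6] 19.7083
106 [ 0.6  0.6 -4.7] 11.828457509582098
113 [-0.4 -0.  -4.4] 11.815035665796533
125 [-0.4  0.6 -4.6] 11.718009113460136
[ 0.3 -0.1 -4.6] 21.825
[ 0.3 -0.  -5.8] [-0.  -0.1  0. ] 12.07544166081082 [ 479.3 -177.2  262. ] 25.0667
[[     0      0    560    420 223744]
 [   264      0     40    294  10062]
 [   246    307      6     41    155]
 [   318    308      5     43    158]
 [   511    353     29     10    206]
 [   272    370     25     26    620]]
[array([284. , 255.4]), array([284.1, -14.3])]
```

Run:
```python
from h import *
np.set_printoptions(precision=1,suppress=True)
h=np.array([558.4,-165.5]);x=np.array([.9887,.150])
line_to([*(h-80*x),209],feed=120); f0=current_ft_force(); print(f0)
for d in(50,30,15,0):
    line_to([*(h-d*x),209],feed=60); f=current_ft_force(); print(d,f,current_moment())
    if np.linalg.norm((f-f0)[:2])>8: print("contact"); raise SystemExit
for z in(200,193,188,185,184,183,182.3,181.6):
    line_to([*h,z],feed=25); f=current_ft_force(); print(z,f,current_moment(),current_tcp_pos()[2])
    if f[2]-f0[2]>2.5: break
sleep(.2);print(current_t(),current_ft_force())
a=snapshot("scene");b=snapshot("side");c=snapshot("wrist")
o=np.zeros((590,800,3),np.uint8)
o[:300,:400]=cv2.resize(a[170:275,160:300],(400,300),interpolation=3)
o[:300,400:]=cv2.resize(b[120:240,220:380],(400,300),interpolation=3)
o[300:,:387]=cv2.resize(c,(387,290)); cv2.imwrite("pics/seat.png",o)
```

```text
[ 0.2 -0.3 -4.2]
50 [-0.  -0.2 -5.2] [-0.  -0.1  0. ]
30 [-0.8  0.7 -4.7] [-0.  -0.1  0. ]
15 [ 0.1  0.3 -4.7] [-0.  -0.1 -0.1]
0 [-0.5  0.2 -4.2] [-0. -0.  0.]
200 [ 0.2  0.2 -3.9] [-0.  -0.1  0. ] 199.92960468229896
193 [-0.5  0.6 -4. ] [-0.  -0.1 -0. ] 192.85595441017173
188 [-0.3 -1.3 -4.5] [-0.1 -0.1 -0. ] 187.8049877746632
185 [-0.4 -0.1 -3.7] [-0.1 -0.1 -0. ] 184.82057659397287
184 [ 1.5 -0.5 -4.4] [-0.1 -0.1  0. ] 183.98602308888593
183 [-0.9 -1.  -4.9] [-0.  -0.1  0. ] 183.0259738403759
182.3 [-2.7  0.9  3.9] [0.1 0.4 0. ] 182.83863754652444
30.25 [-3.8  1.1  5.4]
```

View pics/seat.png

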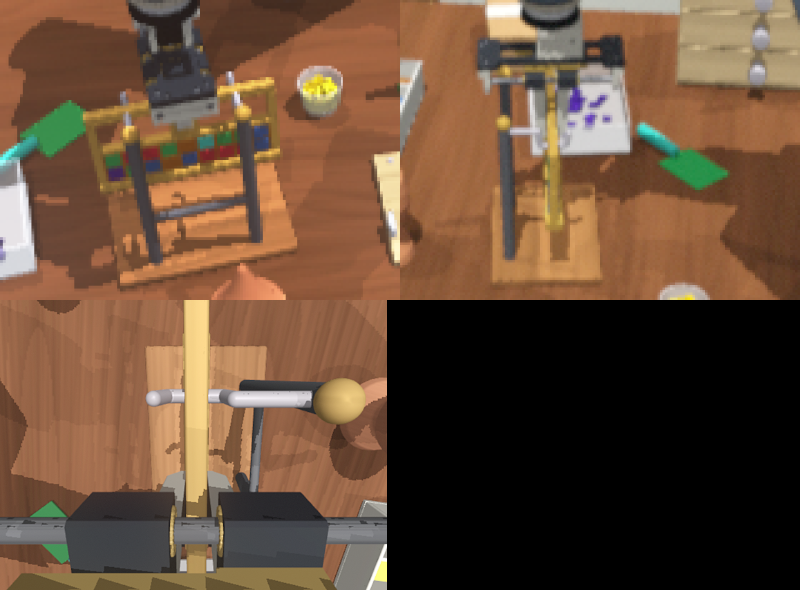

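The wrist view shows hook A passing through the window with the bar centred in its U: the tip is at (152,398), the bar at column 196, and the bend at 228. The scene view shows both hooks through the windows either side of the grip plate. Contact came at the predicted height, and the moment about x is small, so both hooks share the load. I'll ease the preload, release and retreat.

Run:
```python
from h import *
np.set_printoptions(precision=1,suppress=True)
h=[558.4,-165.5]
line_to([*h,182.7],feed=10); sleep(.2); print(current_ft_force(),current_moment())
set_gripper(36); print(current_opening(),current_ft_force())
line_to([*h,235],feed=60); print(current_ft_force())
line_to([*h,330],feed=120); line_to([500,-230,400],feed=150); sleep(.3); print(current_t())
K,o,M=cam("wrist");c=snapshot("wrist"); cc=(K,o,M)
g=cv2.cvtColor(c,cv2.COLOR_BGR2HSV); m=cv2.inRange(g,(17,95,170),(25,140,255)); n,l,s,ce=cv2.connectedComponentsWithStats(m); print(s[s[:,4]>200][1:])
a=snapshot("scene");b=snapshot("side")
q=np.zeros((590,800,3),np.uint8)
q[:300,:400]=cv2.resize(a[170:275,160:300],(400,300),interpolation=3)
q[:300,400:]=cv2.resize(b[120:240,220:380],(400,300),interpolation=3)
q[300:,:387]=cv2.resize(c,(387,290)); q[300:,400:787]=cv2.resize(a,(387,290)); cv2.imwrite("pics/end.png",q)
```

```text
[-2.6  0.3  3.8] [0.1 0.3 0. ]
35.7756466847037 [ 0.3 -0.3 -0. ]
[-0.6  0.8 -0.6]
34.6333
[[ 345    0   26  244 3197]
 [ 431   44   21   23  375]
 [ 329   64    8  129  405]
 [ 343   70    8   40  215]
 [ 415  191   21   21  333]
 [ 377  306    9   54  216]]
```

View pics/end.png

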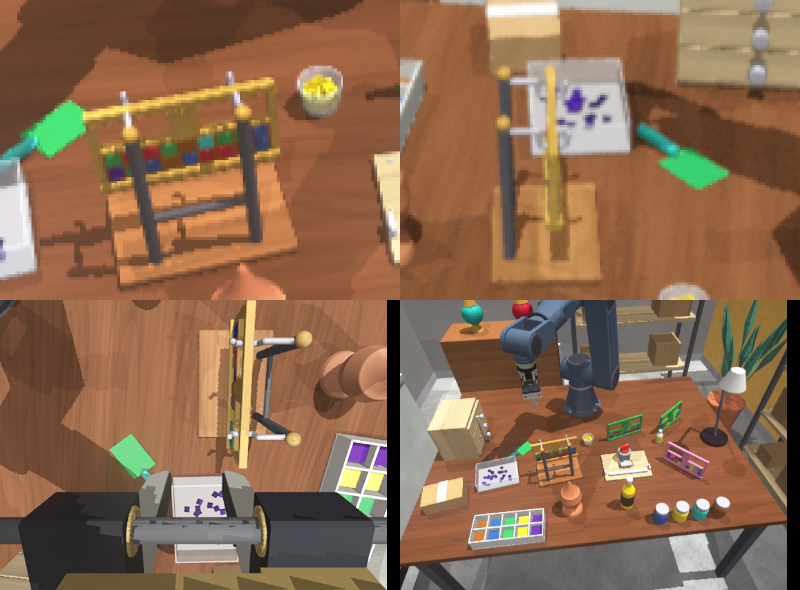

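The panel hangs level on both hooks: scene crop, bar from (85,115) to (275,85), parallel to the balls. It is centred, the knob stays turned, and the bystanders haven't moved.

```bash
python3 -c "
from cell import *
sleep(0.5);print(current_ft_force(),current_t());print(hand_in())"
```

```text
[ 0.55764218 -0.27319759  0.21503514] 35.2833
the job is handed in; nothing more can be done
None
```

The job is handed in at 35.3 s of the 69 s allowed: the knob was turned about 70° clockwise and left there, and the panel hangs level and centred on both hooks, released only after I checked that both were seated.

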